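# Stamp a tag, then index the dividing plate to the third stop

### The arm

A 7-joint arm with a two-finger parallel gripper is mounted at the origin on the work surface. World frame = base frame: x ahead of the robot, y to its left, z up, the work surface at z = 0. Lengths are in m, angles in rad, forces in N, time in s.
With the tool pointing down it reaches from about 0.425 to 0.925 m from the base axis. Payload 6.8 kg.
Tool frame: the origin (TCP) lies at the very end of the fingers, on their centre line; the grasp point (between the pads) lies r.pinch_z behind it (r.pinch_z is the distance from the TCP to the grasp point, in m); z points along the fingers, y is the line along which they close (so a half turn about z gives the same grasp; the last joint's range is limited). The gripper opens to 85 mm and grips with 20 to 120 N. Pads are 22 mm wide; open, the fingers measure 114 mm over their backs; the gripper's body (76 mm by 85 mm) begins 54 mm behind the grasp point. The pads swing forward as they close: fully open they stand 13 mm farther back than shut.
Start: joints at [1.128, 0.477, 0.022, 1.555, -0.011, 1.109, -0.083], TCP at [0.222, -0.638, 0.231] pointing down, gripper open.
Joint ranges: [-2.96, 2.96], [-0.34, 2.1], [-1.41, 1.46], [0.24, 2.44], [-1.37, 4.51], [0.17, 1.92], [-2.96, 2.96]. Speed limits (rad/s): [2.39, 2.39, 3.14, 3.14, 3.14, 3.14, 3.14].

### API

Orientations are given as a rotation vector (axis times angle).
In Python, from bench import status, grab_frame, camera_model, r gives the robot as it stands. The module is installed in compiled form; this text tells all that it offers.
- The arm moves only by the shell command python3 -m creep 'ROWS' [FORCE]. ROWS is text: rows parted by semicolons, each of 7 numbers parted by spaces: the turn, a rotation vector about the tool's x, y, z in rad, then the shift along the tool's x, y, z in mm, then the opening, from -1 (shut) to 1 (fully open). In form: rx ry rz tx ty tz fingers; .... A call has 1 to 10 rows; each row is the pose to reach, as a shift and turn from the pose commanded when the call began, along the tool's axes at that moment; what a row does not reach only later rows make up. A row lasts 1/8 s, in which the tool goes at most 62.5 mm and 10.7 degrees, less where a joint would pass 70% of its speed; a pose out of reach is approached as far as the arm can. A call with a gripper value outside its range is refused whole. The fingers move at their own pace and stop on an object; FORCE is the grip in N (left out, the last holds). Time passes only in rows, so rows that repeat a pose let the fingers close. It gives the time, the measured TCP pose, the force, the opening and the grip force at its end, in the units of the state.
- status.get_obs(): the state, without advancing time (a new reading comes with each control period).
- grab_frame(name): name is "scene" or "top"; returns (picture, depth): 420x560x3 uint8, red, green, blue; 420x560 float32, m along the optical axis (not along the pixel's ray), 0 where there is no reading.
- camera_model(name): a dict with "K" (3x3 intrinsics, pixels), "rvec" (rotation vector, rad) and "tvec" (3), from world to camera coordinates, as OpenCV has them. Camera axes: x right, y down, z forward; pixel columns grow to the right and rows downward; lengths in m; the calibration is good to about 2 mm. A picture is of the moment at which its call begins. camera_model takes no time and is no camera call.
- r.hand_in(): hands the job in; it is judged then, once.
The state is a dict: "clock": time; "joints": joint angles; "qvel": joint speeds; "tau": joint torques, N m; "tcp_pos": TCP position; "orientation": TCP orientation; "contact_force": force on the tool from outside, world axes, zero at the start; "moment": the same for the moment, N m; "grip_width": finger opening in m; "gripper_force": force on a finger pad.
Only numpy, scipy, OpenCV 4.12 (cv2) and the standard library are available. Lean on these libraries where they do the work, as an engineer would, in place of code of your own. Each camera call takes 0.05 s, during which the arm holds its last target. There are 200 camera calls.

### The job

At the tag press, pull the sprung lever bar all the way towards you to stamp, then ease it slowly back to its rest without letting it fly. Then take the bar knob on the dividing plate, turn it anticlockwise (seen from above) back to its end stop, and from there count three clicks clockwise to the third stop, not going past it. Finish still gripping the knob there, and leave the other things on the bench where they are.

Things in the scene. Friction and masses are not known exactly. Their poses are not given: they have to be found in the camera images.
- press: grey tag press fixed to the bench; origin on the bench top, x away from the operator, z up; only position and yaw vary. Column 70 mm square at x 65, y 20 mm, top at 180; a 60 mm wide head reaches forward from it to x -35 (top 173, underside 117). The steel dividing plate, 270 mm across, top 44 mm above the bench, turns about x -70, y -100 mm
- lever_pivot (a point): point on the lever's hinge axis midway between its arms, at x 60, y 20, z 150 mm in the press frame; the hinge axis runs along the press's y
- lever_bar (a point): middle of the lever's black cross bar: 16 mm round, parallel to the press's y, on two 12 mm side arms (108 mm clear between them) reaching 160 mm from the hinge axis. Free above and below, so it can be pinched from above with the fingers in front and behind; it rolls between the fingers as the lever swings
- lever (a joint): rad: 0 at rest, arms leaning 15 degrees back (+x) from upright; grows as the bar comes towards -x and down, to a rigid stop at 1.2 (arms' angle above -x is 105 degrees minus this). Spring pull at the bar 2.5 N at rest, 7.5 N at full stroke. Full stamp: within 0.1 of the stop. Let go early it flies back at several rad/s; under 1 rad/s is slow
- knob_bar: black bar knob at the middle of the plate: 56 mm long (its x), 16 mm thick (its y), 42 mm tall; origin at its underside's centre, 52 mm above the bench, z up; white mark on the -x end of its top. Stands on a turning steel hub 60 mm across, 8 mm high. Grip across its thickness from above, 20 to 30 mm above its origin
- knob (a joint): turn of knob and plate, rad: 0 at the rigid end stop (fully anticlockwise from above; bar's x along the press's x), grows clockwise. Clicks every 24 degrees: stops at 0.419, 0.838, 1.257 (third) and on; the end stop is not counted. Between stops it resists with 0.1 to 0.25 N m, then drops into the next. Starts between 0.3 and 0.95, mostly in the first or second stop
- die: loose spare die, steel cylinder 24 mm across, 30 mm tall, on the press foot behind the column; leave alone
- tape_roll: cardboard-brown ring 100 mm across, 48 mm tall, right behind the press; leave alone
- tag_tray: grey tray of blank tags, 120 x 90 x 40 mm, left of the press; leave alone
- screwdriver: black-handled screwdriver lying right of the plate; leave alone
- carton: small carton 110 x 80 x 70 mm, left behind the press; leave alone
- mug: white mug 80 mm across, 90 mm tall, at the far left; leave alone
- bottle: grey bottle 66 mm across, 170 mm tall, at the far right; leave alone

How it is judged:
By the outcome, as a careful person would: the job done as asked, in the order asked, and still so for the second after the job is handed in, while the arm keeps its last pose, push and grip.
It also fails if it takes over 69 s, if anything falls off the work surface, if the arm or the gripper's body presses on something with over 40 N, if the wrist force passes 120 N, or if a joint passes its speed limit or range.

## Working session

There is one attempt and no reset: what is moved stays moved. The work goes in short steps, Python scripts to look and compute and a shell command to move; the robot and the scene stay as the last step left them, time stands still between calls to the robot, and variables do not carry over. Pictures are saved under pics/ and viewed, at most 10 in all, crops included, and the job is handed in when it is done.

```bash
mkdir -p pics
python3 - <<'E'
from bench import *
import cv2
for n in("scene","top"):
    p,d=grab_frame(n); cv2.imwrite(f"pics/{n}0.png",p[...,::-1])
    import numpy as np; np.save(f"pics/{n}0d.npy",d)
    print(n,camera_model(n))
print(status.get_obs(), r.pinch_z)
E
```

```text
scene {'K': array([[539.15726076,   0.        , 283.10473686],
       [  0.        , 539.15726076, 210.35422748],
       [  0.        ,   0.        ,   1.        ]]), 'rvec': array([ 2.18566817,  1.0900536 , -0.42918846]), 'tvec': array([-0.35332836, -0.19899194,  2.13880347])}
top {'K': array([[435.22858171,   0.        , 278.5646848 ],
       [  0.        , 435.22858171, 203.51645723],
       [  0.        ,   0.        ,   1.        ]]), 'rvec': array([ 2.2021297 , -2.13874562,  0.12219958]), 'tvec': array([9.51570186e-04, 5.94201598e-01, 1.69739221e+00])}
{'clock': 0.1, 'joints': array([ 1.12788079,  0.47774267,  0.0223052 ,  1.55631496, -0.01147228,
        1.10932007, -0.08309587]), 'qvel': array([-0.0002865 , -0.00155897,  0.00010311, -0.00272893, -0.00073025,
        0.00170969, -0.00037006]), 'tau': array([ 4.81085008e-03, -5.97755063e+01,  1.61399927e+00, -2.81950754e+01,
        1.28786746e-02,  5.02645664e-03, -1.95673050e-05]), 'tcp_pos': array([ 0.22163454, -0.63702175,  0.23042119]), 'orientation': array([-3.09606957e+00, -5.23314654e-01,  6.31381294e-04]), 'contact_force': array([0.6386759 , 0.50771661, 0.94261004]), 'moment': array([-0.0866647 ,  0.0497891 , -0.05023977]), 'gripper_force': 0.0, 'grip_width': 0.08539401349844203} 0.0187
```

View pics/scene0.png

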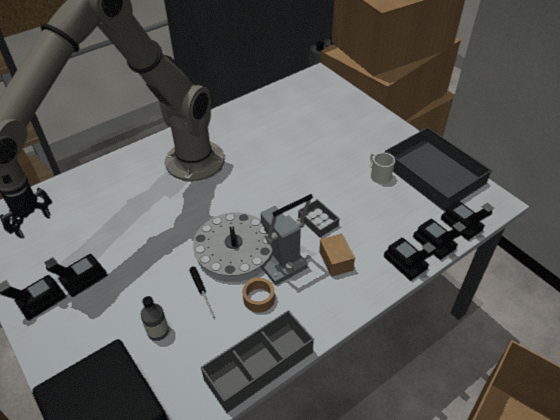

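View pics/top0.png

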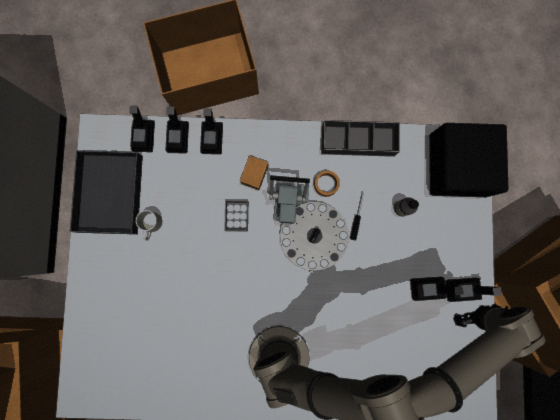

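The scene view is from behind the press. In the top view the plate is centred near (315,235), the press head near (287,203), and the black lever bar near (290,178). I'll enlarge both.

```bash
cat > h.py <<'E'
import numpy as np,cv2
from bench import *
def pix2w(n,u,v,z=None,d=None):
    c=camera_model(n);R=cv2.Rodrigues(c["rvec"])[0];t=c["tvec"]
    ray=np.linalg.inv(c["K"])@[u,v,1]
    o=-R.T@t; g=R.T@ray
    s=d if d is not None else (z-o[2])/g[2]
    return o+s*g
def w2pix(n,P):
    c=camera_model(n);return cv2.projectPoints(np.array(P,float).reshape(-1,3),c["rvec"],c["tvec"],c["K"],None)[0].reshape(-1,2)
def cloud(n,d):
    c=camera_model(n);R=cv2.Rodrigues(c["rvec"])[0];v,u=np.mgrid[:420,:560]
    X=np.stack([(u-c["K"][0,2])/c["K"][0,0]*d,(v-c["K"][1,2])/c["K"][1,1]*d,d],-1)
    return (X-c["tvec"])@R
E
python3 - <<'E'
from h import *
p=cv2.imread("pics/top0.png")[160:280,260:380]; q=cv2.imread("pics/scene0.png")[180:285,185:345]
cv2.imwrite("pics/c1.png",cv2.resize(p,(600,600),interpolation=cv2.INTER_CUBIC))
cv2.imwrite("pics/c2.png",cv2.resize(q,(800,525),interpolation=cv2.INTER_CUBIC))
d=np.load("pics/top0d.npy"); W=cloud("top",d)
sub=W[160:280,260:380].reshape(-1,3)
for lo,hi in((.04,.048),(.088,.1),(.165,.177),(.177,.19),(.27,.34)):
    m=(sub[:,2]>lo)&(sub[:,2]<hi); s=sub[m]
    print(lo,hi,m.sum(),s.mean(0),s.min(0),s.max(0))
E
```

```text
0.04 0.048 2351 [ 0.47952601 -0.12867121  0.04380647] [ 0.32889953 -0.25792494  0.04000079] [0.72883686 0.09398833 0.04799859]
0.088 0.1 53 [ 0.47301253 -0.12056842  0.09355859] [ 0.44791981 -0.14201984  0.08823517] [0.58497935 0.02459169 0.09980211]
0.165 0.177 406 [ 0.56855441 -0.01281451  0.1718028 ] [ 0.51287669 -0.07369151  0.16502706] [0.6484778  0.05135318 0.1769678 ]
0.177 0.19 258 [ 0.60942694 -0.01217222  0.18058696] [ 0.52592014 -0.07610653  0.17700586] [0.6470296  0.05136927 0.18980688]
0.27 0.34 215 [ 0.64754334 -0.01400599  0.30550125] [ 0.63082715 -0.08031378  0.27070657] [0.66104595 0.05139424 0.31810456]
```

View pics/c1.png

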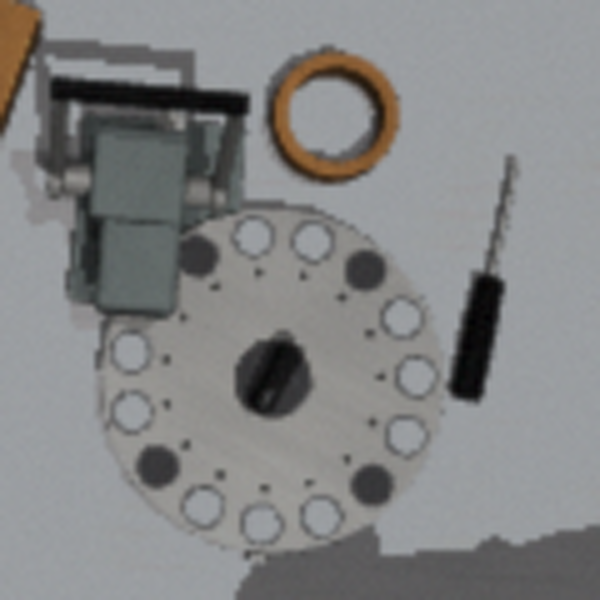

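View pics/c2.png

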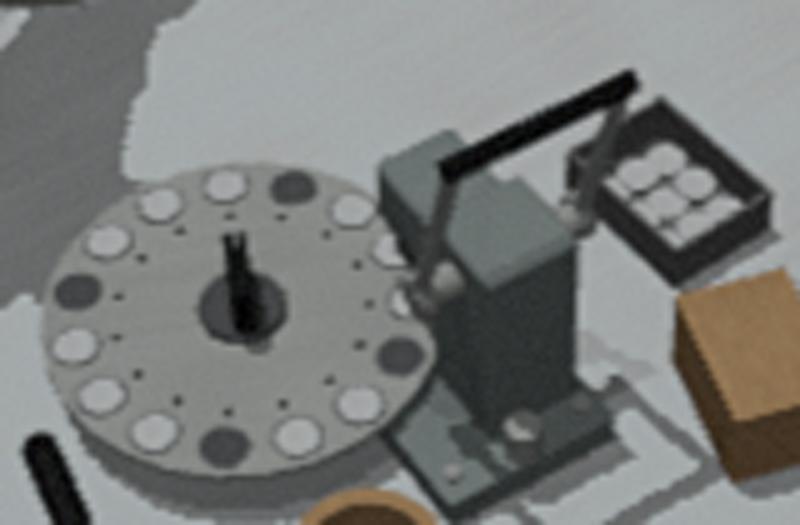

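The crops (5x) show the plate hub near crop1 (272,378). The bar runs from (50,88) to (248,103), the column-top corners are near (96,127), (187,130), (183,222) and (93,216), and the knob runs about (258,408) to (290,345). I'll fit the press pose to these points.

```bash
cat >> h.py <<'E'
def press(x,y,yaw):
    c,s=np.cos(yaw),np.sin(yaw)
    return lambda P: np.array(P,float)@np.array([[c,s,0],[-s,c,0],[0,0,1]])+[x,y,0]
E
python3 - <<'E'
from h import *
from scipy.optimize import least_squares
o=lambda a,s,u,v:(np.array(a,float)+.5)/s-.5+[u,v]
L=160;a=np.radians(15);bx=60+L*np.sin(a);bz=150+L*np.cos(a)
def P(L=66): return np.array([[bx,20+L,bz],[bx,20-L,bz],[100,55,180],[100,-15,180],[30,-15,180],[30,55,180],[-70,-100,44]])/1e3
top=o([[50,88],[248,103],[96,127],[187,130],[183,222],[93,216],[271.5,379]],5,260,160)
sc=o([[632,82],[447,170]],5,185,180)
f=lambda q:np.r_[(w2pix("top",press(*q[:3])(P(q[3]*1e3)))-top).ravel(),(w2pix("scene",press(*q[:3])(P(q[3]*1e3)[:2]))-sc).ravel()]
s=least_squares(f,[.55,-.03,0,.066]);q=s.x;print(q,np.degrees(q[2]),f(q).round(1))
T=press(*q[:3]);print("bar",T(np.array([[bx,20,bz]])/1e3),"pivot",T([[.06,.02,.15]]),"knob",T([[-.07,-.1,.052]]))
# knob direction
e=[pix2w("top",*o(p,5,260,160),z=.094) for p in([258,408],[290,345])];print(e,np.degrees(np.arctan2(*(e[1]-e[0])[[1,0]])))
# depth-based: head top and bar
d=np.load("pics/top0d.npy");W=cloud("top",d).reshape(-1,3)
m=(abs(W[:,0]-.647)<.03)&(abs(W[:,1]+.014)<.08)&(W[:,2]>.27);b=W[m];b=b[b[:,2]>np.median(b[:,2])-.01]
print(len(b),np.median(b,0),b[:,1].min(),b[:,1].max(),np.degrees(np.polyfit(b[:,1],b[:,0],1)[0]))
kp=W[(abs(W[:,0]-e[0][0])<.05)&(abs(W[:,1]-e[0][1])<.05)&(W[:,2]>.085)];print(len(kp),kp.mean(0),np.linalg.eigh(np.cov(kp[:,:2].T)))
E
```

```text
[ 0.54799123 -0.02841175 -0.05015577  0.06544902] -2.8737142228517896 [ 0.2 -0.1 -0.6 -0.1 -0.3 -1.3  0.6 -0.3 -0.   0.3 -1.2 -0.   0.3 -0.5
 -0.6 -1.  -0.9 -0. ]
bar [[ 0.65027744 -0.01352112  0.30454813]] pivot [[ 0.60891847 -0.01144499  0.15      ]] knob [[ 0.47306578 -0.12477657  0.052     ]]
[array([ 0.44722276, -0.10927038,  0.094     ]), array([ 0.49571354, -0.1326431 ,  0.094     ])] -25.73422599613297
186 [ 0.64838473 -0.01444832  0.30895346] -0.08031378007667343 0.05139423945537859 3.388198215092513
59 [ 0.47077527 -0.12362695  0.09331724] EighResult(eigenvalues=array([2.06471830e-05, 2.62190916e-04]), eigenvectors=array([[-0.46959656, -0.88288112],
       [-0.88288112,  0.46959656]]))
```

Press pose: about (0.548, -0.028), yaw -3°. The knob is about 24° clockwise of zero, which is the first stop. Next I move above the lever bar.

```bash
cat >> h.py <<'E'
from scipy.spatial.transform import Rotation as Ro
def rel(p,beta):
    s=status.get_obs();R0=Ro.from_rotvec(s["orientation"]);b=np.radians(beta)
    y=np.array([np.cos(b),np.sin(b),0]);z=np.array([0,0,-1.]);T=Ro.from_matrix(np.stack([np.cross(y,z),y,z],1))
    print((R0.inv()*T).as_rotvec().round(3),(R0.inv().apply(np.array(p)-s["tcp_pos"])*1e3).round(1))
E
python3 -c "
from h import *
rel([.650,-.0135,.38],-3)"
```

```text
[-2.000e-03 -1.000e-03 -1.184e+00] [ 609.5 -448.3 -148.9]
```

```bash
python3 -m creep '0 0 -0.1 30 -20 -60 1; 0 0 -0.2 80 -55 -120 1; 0 0 -0.35 125 -90 -149 1; 0 0 -0.5 170 -125 -149 1; 0 0 -0.65 220 -160 -149 1; 0 0 -0.8 270 -197 -149 1; 0 0 -0.95 320 -235 -149 1; 0 0 -1.1 370 -272 -149 1; 0 0 -1.184 420 -309 -149 1; 0 0 -1.184 470 -346 -149 1'; python3 -c "
from h import *
rel([.650,-.0135,.38],-3)"
```

```text
clock: 1.35
tcp_pos: [0.5418, -0.1706, 0.3801]
orientation: [-2.278, -2.163, 0.001]
contact_force: [1.0, 0.2, -0.0]
grip_width: 0.0853
gripper_force: 0.0
[-0.     0.     0.001] [162.5 100.    0. ]
```

```bash
python3 -m creep '0 0 0 40 25 0 1; 0 0 0 80 50 0 1; 0 0 0 120 75 0 1; 0 0 0 148 91 0 1; 0 0 0 148 91 0 1; 0 0 0 148 91 0 1'
python3 - <<'E'
from h import *
rel([.650,-.0135,.38],-3)
p,d=grab_frame("top");cv2.imwrite("pics/t1.png",cv2.resize(p[150:250,240:360,::-1],(720,600)))
p,d=grab_frame("scene");cv2.imwrite("pics/s1.png",cv2.resize(p[130:280,190:350,::-1],(640,600)))
E
```

```text
clock: 2.1
tcp_pos: [0.6394, -0.0302, 0.3798]
orientation: [-2.279, -2.162, 0.002]
contact_force: [-1.2, 0.2, 0.2]
grip_width: 0.0857
gripper_force: 0.0
[-0.001  0.001 -0.001] [17.2  9.7 -0.2]
```

View pics/s1.png

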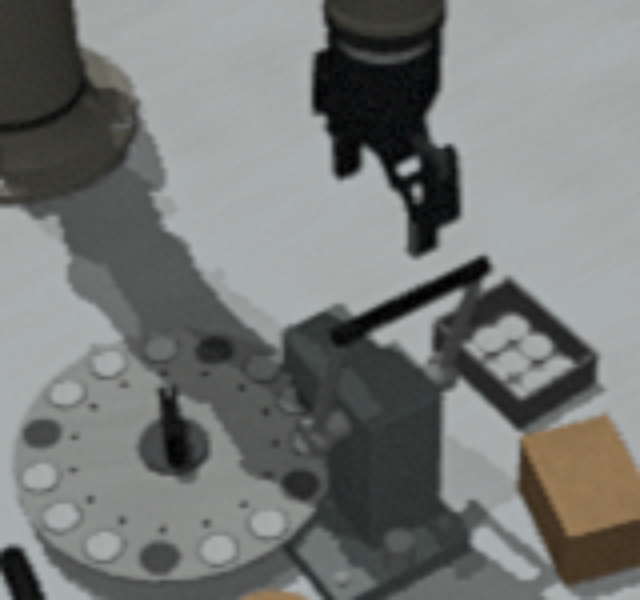

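The open gripper is above the bar, with its fingers in front of and behind it. I correct the offset, descend and close.

```bash
python3 -m creep '0 0 0 9 5 0 1; 0 0 0 17 10 20 1; 0 0 0 17 10 45 1; 0 0 0 17 10 70 1; 0 0 0 17 10 94 1; 0 0 0 17 10 94 1; 0 0 0 17 10 94 1'
python3 - <<'E'
from h import *
rel([.650,-.0135,.286],-3)
p,d=grab_frame("scene");cv2.imwrite("pics/s2.png",cv2.resize(p[130:280,190:350,::-1],(640,600)))
E
```

```text
clock: 3.08
tcp_pos: [0.6509, -0.0122, 0.2866]
orientation: [2.278, 2.163, 0.001]
contact_force: [0.3, 0.1, 1.4]
grip_width: 0.0852
gripper_force: 0.0
[ 0.    -0.     0.001] [-1.3 -0.9  0.6]
```

View pics/s2.png

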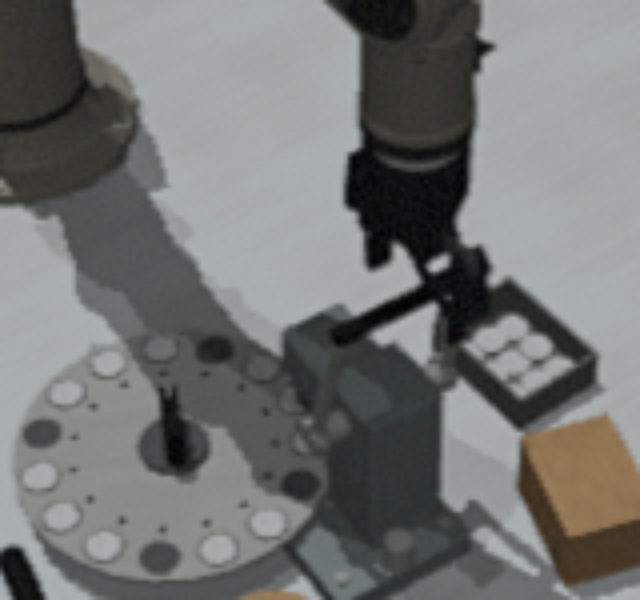

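Run:
```python
from h import *
print((w2pix("scene",[[.693,-.0135,.30],[.65,-.0135,.3045],[.65,-.0135,.36],[.647,-.079,.3045],[.654,.052,.3045],[.607,-.0135,.30]])-[190,130])*4)
d=np.load("pics/scene0d.npy");W=cloud("scene",d).reshape(-1,3)
b=W[(abs(W[:,0]-.65)<.04)&(abs(W[:,1]+.014)<.1)&(W[:,2]>.29)];print(len(b),b.min(0),b.max(0),b.mean(0))
```

```text
[[444.5364159  335.83754343]
 [407.79702654 296.46959494]
 [408.53120398 242.27880641]
 [332.10152715 334.468202  ]
 [481.96259131 260.44835613]
 [372.02736786 266.67608257]]
247 [ 0.6418606  -0.08224744  0.29008378] [0.66755843 0.05452458 0.31832616] [ 0.65702068 -0.01728773  0.30841346]
```

The rear finger projects where expected, between the side arms. Closing now.

```bash
python3 -m creep '0 0 0 -1 -1 0 0; 0 0 0 -1 -1 0 -0.5; 0 0 0 -1 -1 0 -1; 0 0 0 -1 -1 0 -1; 0 0 0 -1 -1 0 -1; 0 0 0 -1 -1 0 -1; 0 0 0 -1 -1 0 -1' 50
```

```text
clock: 4.0
tcp_pos: [0.6502, -0.0137, 0.2868]
orientation: [2.278, 2.162, 0.002]
contact_force: [3.7, -0.1, 1.1]
grip_width: 0.0143
gripper_force: 48.8
```

Run:
```python
from h import *
print(status.get_obs())
bx=lambda t:np.array([60-160*np.cos(np.radians(105)-t),0,150+160*np.sin(np.radians(105)-t)])
for t in np.arange(0,1.26,.05): print(round(t,2),(bx(t)-bx(0)).round(1)[[0,2]])
```

```text
{'clock': 4.0, 'joints': array([ 0.28496638,  0.43940136, -0.50360418,  1.52707959,  0.2198011 ,
        1.2300447 , -0.30397683]), 'qvel': array([-8.44239349e-04,  1.20290019e-03, -1.89305653e-03,  1.10932350e-03,
       -1.85359784e-03,  2.22492585e-05,  7.66164232e-04]), 'tau': array([ -0.16312961, -54.78303552,  -5.50489873, -26.25482082,
        -0.32947814,   1.17684491,   0.06044853]), 'tcp_pos': array([ 0.6502302 , -0.01365215,  0.28675301]), 'orientation': array([2.27787076e+00, 2.16197944e+00, 1.95602771e-03]), 'contact_force': array([ 3.73142784, -0.1179806 ,  1.07266857]), 'moment': array([-0.07443794, -0.91875675, -0.07394073]), 'gripper_force': 48.80324900150299, 'grip_width': 0.014259820588797666}
0.0 [0. 0.]
0.05 [-7.8  1.9]
0.1 [-15.6   3.4]
0.15 [-23.6   4.5]
0.2 [-31.5   5.1]
0.25 [-39.5   5.4]
0.3 [-47.5   5.3]
0.35 [-55.5   4.8]
0.4 [-63.5   3.9]
0.45 [-71.3   2.6]
0.5 [-79.2   0.9]
0.55 [-86.9  -1.1]
0.6 [-94.5  -3.6]
0.65 [-102.    -6.5]
0.7 [-109.3   -9.7]
0.75 [-116.5  -13.2]
0.8 [-123.4  -17.2]
0.85 [-130.2  -21.4]
0.9 [-136.7  -26. ]
0.95 [-143.  -31.]
1.0 [-149.1  -36.2]
1.05 [-154.9  -41.7]
1.1 [-160.4  -47.5]
1.15 [-165.6  -53.6]
1.2 [-170.5  -59.9]
1.25 [-175.   -66.5]
```

Gripped at 49 N. In this pose tool y is press x and tool z is down, so I pull along the arc.

```bash
python3 -m creep '0 0 0 0 -8 -2 -1; 0 0 0 0 -16 -3.4 -1; 0 0 0 0 -24 -4.5 -1; 0 0 0 0 -32 -5 -1; 0 0 0 0 -40 -5.4 -1; 0 0 0 0 -48 -5.3 -1; 0 0 0 0 -56 -4.8 -1; 0 0 0 0 -64 -4 -1; 0 0 0 0 -71 -2.6 -1; 0 0 0 0 -79 -1 -1'
cat >> h.py <<'E'
def lev(x0=np.array([.6502,-.0137,.2868])):
    s=status.get_obs();d=(s["tcp_pos"]-x0)*1e3;c,n=np.cos(-.0524),np.sin(-.0524)
    dx=d[0]*c+d[1]*n;dy=-d[0]*n+d[1]*c
    X,Z=60-160*np.cos(np.radians(105))+dx-60,160*np.sin(np.radians(105))+d[2]
    print("press dx,dy,dz",dx.round(1),dy.round(1),d[2].round(1),"theta",(np.radians(105)-np.arctan2(Z,-X)).round(3),"r",np.hypot(X,Z).round(1),"F",s["contact_force"].round(1),s["grip_width"].round(4))
E
python3 -c "
from h import *
lev()"
```

```text
clock: 5.25
tcp_pos: [0.5734, -0.0092, 0.2901]
orientation: [2.275, 2.159, 0.01]
contact_force: [6.2, -0.6, 6.7]
grip_width: 0.0142
gripper_force: 50.9Traceback (most recent call last):
  File "<string>", line 3, in <module>
    lev()
    ~~~^^
  File "h.py", line 27, in lev
    print("press dx,dy,dz",dx.round(1),dy.round(1),d[2].round(1),"theta",(np.radians(105)-np.arctan2(Z,-X)).round(3),"r",np.hypot(X,Z).round(1),"F",s["contact_force"].round(1),s["grip_width"].round(4))
                                                                                                                                                                                ^^^^^^^^^^^^^^^^^^^^^
AttributeError: 'float' object has no attribute 'round'
```

```bash
sed -i 's/s\["grip_width"\].round(4)/round(s["grip_width"],4)/' h.py; python3 -m creep '0 0 0 0 -8 2 -1; 0 0 0 0 -15 4.5 -1; 0 0 0 0 -23 7.4 -1; 0 0 0 0 -30 10.6 -1; 0 0 0 0 -37 14 -1; 0 0 0 0 -44 18 -1; 0 0 0 0 -51 22.3 -1; 0 0 0 0 -57.5 27 -1; 0 0 0 0 -64 32 -1; 0 0 0 0 -70 37 -1'
python3 -c "
from h import *
lev()"
```

```text
clock: 6.5
tcp_pos: [0.5036, -0.0052, 0.2523]
orientation: [2.275, 2.16, 0.009]
contact_force: [7.8, 0.5, 3.0]
grip_width: 0.0141
gripper_force: 52.1
press dx,dy,dz -146.9 0.8 -34.5 theta 0.983 r 159.8 F [7.8 0.5 3. ] 0.0141
```

```bash
python3 -m creep '0 0 0 0 -6 5.5 -1; 0 0 0 0 -11 11.3 -1; 0 0 0 0 -16.5 17.4 -1; 0 0 0 0 -21.4 23.7 -1; 0 0 0 0 -22.5 25 -1; 0 0 0 0 -22.5 25 -1; 0 0 0 0 -22.5 25 -1'
python3 -c "
from h import *
lev()"
```

```text
clock: 7.38
tcp_pos: [0.4816, -0.004, 0.2271]
orientation: [2.275, 2.16, 0.01]
contact_force: [8.9, 0.6, 2.7]
grip_width: 0.0145
gripper_force: 53.3
press dx,dy,dz -168.9 0.9 -59.7 theta 1.193 r 158.9 F [8.9 0.6 2.7] 0.0145
```

```bash
python3 -m creep '0 0 0 0 -1.5 2 -1; 0 0 0 0 -3 4 -1; 0 0 0 0 -3 4 -1; 0 0 0 0 -3 4 -1'
python3 -c "
from h import *
lev()"
```

```text
clock: 7.88
tcp_pos: [0.4811, -0.0039, 0.2261]
orientation: [2.272, 2.156, 0.016]
contact_force: [6.8, -0.6, 21.1]
grip_width: 0.0141
gripper_force: 55.1
press dx,dy,dz -169.4 0.9 -60.7 theta 1.2 r 158.7 F [ 6.8 -0.6 21.1] 0.0141
```

The force rose to 21 N at θ=1.200, so the lever is at its stop. Now the slow return, at about 0.32 rad/s.

Run:
```python
import numpy as np
b=lambda t:np.array([-160*np.cos(np.radians(105)-t),160*np.sin(np.radians(105)-t)])
prev=np.array([-174.5,-65])
ts=np.arange(1.16,-.001,-.04)
for k in range(0,len(ts),10):
    for t in ts[k:k+10]:
        d=b(t)-b(0); print(t.round(2),(d-prev)[0].round(1),-(d-prev)[1].round(1))
    prev=d; print(d)
```

```text
1.16 7.9 -10.1
1.12 12.0 -15.1
1.08 16.3 -19.8
1.04 20.8 -24.4
1.0 25.4 -28.8
0.96 30.2 -33.0
0.92 35.2 -37.0
0.88 40.4 -40.8
0.84 45.6 -44.4
0.8 51.1 -47.8
[-123.42573675  -17.16694463]
0.76 5.6 -3.2
0.72 11.2 -6.1
0.68 17.0 -8.8
0.64 22.9 -11.3
0.6 28.9 -13.6
0.56 35.0 -15.6
0.52 41.2 -17.3
0.48 47.4 -18.8
0.44 53.7 -20.1
0.4 60.0 -21.1
[-63.45282436   3.92634543]
0.36 6.4 -0.8
0.32 12.7 -1.3
0.28 19.1 -1.5
0.24 25.5 -1.5
0.2 31.9 -1.2
0.16 38.3 -0.7
0.12 44.7 0.1
0.08 51.0 1.1
0.04 57.2 2.4
-0.0 63.5 3.9
[ 1.70530257e-13 -5.68434189e-14]
```

```bash
python3 -m creep '0 0 0 0 6 -8 -1; 0 0 0 0 12 -15 -1; 0 0 0 0 16.3 -20 -1; 0 0 0 0 21 -24.5 -1; 0 0 0 0 25.5 -29 -1; 0 0 0 0 30 -33 -1; 0 0 0 0 35 -37 -1; 0 0 0 0 40.5 -41 -1; 0 0 0 0 45.5 -44.5 -1; 0 0 0 0 51 -48 -1'
python3 -c "
from h import *
lev()"
```

```text
clock: 9.12
tcp_pos: [0.5261, -0.0067, 0.27]
orientation: [-2.277, -2.163, 0.001]
contact_force: [-2.4, 2.9, 8.1]
grip_width: 0.0141
gripper_force: 51.7
press dx,dy,dz -124.3 0.5 -16.8 theta 0.804 r 160.7 F [-2.4  2.9  8.1] 0.0141
```

```bash
python3 -m creep '0 0 0 0 5.5 -3 -1; 0 0 0 0 11 -6 -1; 0 0 0 0 17 -9 -1; 0 0 0 0 23 -11.3 -1; 0 0 0 0 29 -13.5 -1; 0 0 0 0 35 -15.5 -1; 0 0 0 0 41 -17.3 -1; 0 0 0 0 47.5 -19 -1; 0 0 0 0 53.5 -20 -1; 0 0 0 0 60 -21 -1'
python3 -c "
from h import *
lev()"
```

```text
clock: 10.38
tcp_pos: [0.5867, -0.0105, 0.2905]
orientation: [2.278, 2.162, 0.0]
contact_force: [1.0, 4.4, 3.1]
grip_width: 0.0142
gripper_force: 53.6
press dx,dy,dz -63.6 -0.2 3.7 theta 0.401 r 159.8 F [1.  4.4 3.1] 0.0142
```

```bash
python3 -m creep '0 0 0 0 6.5 -1 -1; 0 0 0 0 12.7 -1.3 -1; 0 0 0 0 19 -1.5 -1; 0 0 0 0 25.5 -1.5 -1; 0 0 0 0 32 -1.2 -1; 0 0 0 0 38 -0.7 -1; 0 0 0 0 44.7 0 -1; 0 0 0 0 51 1 -1; 0 0 0 0 57 2.4 -1; 0 0 0 0 62 3.5 -1'
python3 -c "
from h import *
lev()"
```

```text
clock: 11.62
tcp_pos: [0.6484, -0.0142, 0.2863]
orientation: [2.279, 2.162, -0.001]
contact_force: [-1.0, -1.3, -1.1]
grip_width: 0.0141
gripper_force: 54.9
press dx,dy,dz -1.8 -0.6 -0.5 theta 0.01 r 159.1 F [-1.  -1.3 -1.1] 0.0141
```

```bash
python3 -m creep '0 0 0 0 1.5 0.4 -1; 0 0 0 0 3 0.5 -1; 0 0 0 0 3 0.5 -1'
python3 -c "
from h import *
lev()"
```

```text
clock: 12.0
tcp_pos: [0.6506, -0.0143, 0.2857]
orientation: [-2.279, -2.162, 0.002]
contact_force: [-0.0, -1.0, -2.8]
grip_width: 0.014
gripper_force: 54.7
press dx,dy,dz 0.5 -0.5 -1.1 theta -0.005 r 159.1 F [-0.  -1.  -2.8] 0.014
```

```bash
python3 -m creep '0 0 0 0 1.5 0.4 -1; 0 0 0 0 1.5 0.4 -1; 0 0 0 0 1.5 0.4 -0.6; 0 0 0 0 0 0 -0.3; 0 0 0 0 0 0 0.2; 0 0 0 0 0 0 0.6; 0 0 0 0 0 0 1; 0 0 0 0 0 0 1; 0 0 0 0 0 -40 1; 0 0 0 0 0 -90 1'
python3 - <<'E'
from h import *
lev()
rel([.4725,-.1245,.38],63)
E
```

```text
clock: 13.25
tcp_pos: [0.6505, -0.0139, 0.3762]
orientation: [-2.277, -2.162, 0.003]
contact_force: [1.2, 0.1, 0.1]
grip_width: 0.0855
gripper_force: 0.0
press dx,dy,dz 0.3 -0.1 89.4 theta 0.093 r 247.4 F [1.2 0.1 0.1] 0.0855
[-2.000e-03 -1.000e-03 -1.151e+00] [-119.7 -172.    -3.4]
```

The lever is at rest and released. Moving above the knob.

```bash
python3 -m creep '0 0 -0.15 -20 -28 0 1; 0 0 -0.3 -40 -57 -3 1; 0 0 -0.45 -60 -86 -3 1; 0 0 -0.6 -80 -115 -3 1; 0 0 -0.75 -100 -144 -3 1; 0 0 -0.9 -120 -172 -3 1; 0 0 -1.05 -120 -172 -3 1; 0 0 -1.15 -120 -172 -3 1; 0 0 -1.15 -120 -172 -3 1; 0 0 -1.15 -120 -172 -3 1'
python3 - <<'E'
from h import *
rel([.4725,-.1245,.061],63)
p,d=grab_frame("scene");cv2.imwrite("pics/s3.png",cv2.resize(p[130:280,190:350,::-1],(640,600)))
print(status.get_obs()["joints"])
E
```

```text
clock: 14.5
tcp_pos: [0.4731, -0.1245, 0.3793]
orientation: [0.738, 3.053, -0.0]
contact_force: [0.2, -0.2, -0.1]
grip_width: 0.0852
gripper_force: 0.0
[ 0.     0.    -0.003] [ 6.000e-01 -3.000e-01  3.183e+02]
[ 0.71002364  0.09705314 -0.61986327  1.7450648   0.05811824  1.31784982
  1.17448471]
```

View pics/s3.png

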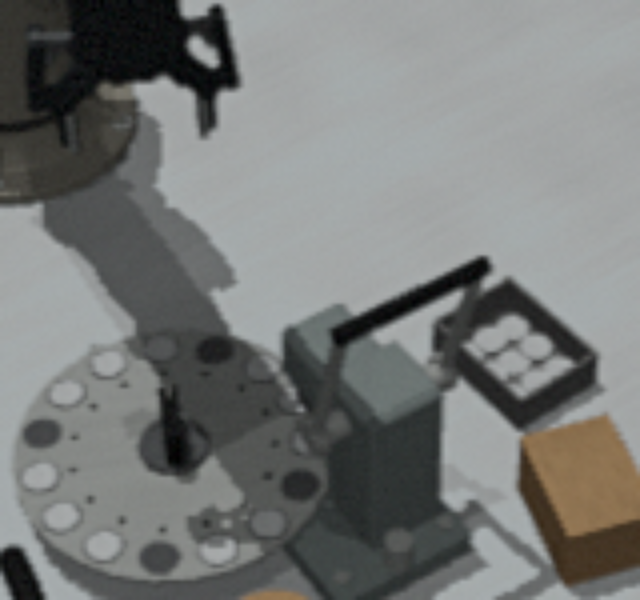

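The lever is back at its rest position (bar from (335,335) to (490,265), as before) and the knob is unchanged. Descending to the knob.

```bash
python3 -m creep '0 0 0 0 0 50 1; 0 0 0 0 0 100 1; 0 0 0 0 0 150 1; 0 0 0 0 0 200 1; 0 0 0 0 0 240 1; 0 0 0 0 0 270 1; 0 0 0 0 0 295 1; 0 0 0 0 0 310 1; 0 0 0 0 0 318 1; 0 0 0 0 0 318 1'
python3 - <<'E'
from h import *
rel([.4725,-.1245,.061],63)
print(status.get_obs()["contact_force"])
E
```

```text
clock: 15.8
tcp_pos: [0.4732, -0.1245, 0.0613]
orientation: [-0.736, -3.054, 0.0]
contact_force: [-0.1, -0.9, -0.3]
grip_width: 0.0854
gripper_force: 0.0
[-0.    -0.    -0.002] [ 0.7 -0.3  0.3]
[-0.11972884 -0.90277965 -0.29766138]
```

```bash
python3 -m creep '0 0 0 0 0 0 0; 0 0 0 0 0 0 -0.4; 0 0 0 0 0 0 -0.6; 0 0 0 0 0 0 -1; 0 0 0 0 0 0 -1; 0 0 0 0 0 0 -1; 0 0 0 0 0 0 -1; 0 0 0 0 0 0 -1' 40
python3 - <<'E'
from h import *
rel([.4725,-.1245,.061],63)
s=status.get_obs();print(s["contact_force"],s["moment"])
E
```

```text
clock: 16.8
tcp_pos: [0.4734, -0.1244, 0.0616]
orientation: [0.735, 3.054, 0.0]
contact_force: [-0.9, 1.7, 5.3]
grip_width: 0.0154
gripper_force: 40.9
[ 0.     0.    -0.001] [ 0.7 -0.5  0.6]
[-0.86579382  1.69189735  5.33482509] [0.2791009  0.2100822  0.00266482]
```

Gripped and aligned. Turning anticlockwise to the end stop.

```bash
cat >> h.py <<'E'
def kn():
    s=status.get_obs();y=Ro.from_rotvec(s["orientation"]).as_matrix()[:,1];b=np.degrees(np.arctan2(y[1],y[0]))
    print("tooly az",b.round(2),"knob~deg",((-3-(b-90))).round(2),"M",s["moment"].round(3),"F",s["contact_force"].round(1),round(s["grip_width"],4),s["tcp_pos"].round(4))
E
python3 -m creep '0 0 -0.05 0 0 0 -1; 0 0 -0.1 0 0 0 -1; 0 0 -0.15 0 0 0 -1; 0 0 -0.2 0 0 0 -1; 0 0 -0.25 0 0 0 -1; 0 0 -0.3 0 0 0 -1; 0 0 -0.34 0 0 0 -1; 0 0 -0.37 0 0 0 -1; 0 0 -0.4 0 0 0 -1; 0 0 -0.4 0 0 0 -1' 60
python3 -c "
from h import *
kn()"
```

```text
clock: 18.05
tcp_pos: [0.4733, -0.1244, 0.0617]
orientation: [0.113, 3.139, -0.0]
contact_force: [-0.8, 0.9, 6.1]
grip_width: 0.0154
gripper_force: 59.1
tooly az 85.87 knob~deg 1.13 M [0.267 0.223 0.087] F [-0.8  0.9  6.1] 0.0154 [ 0.4733 -0.1244  0.0617]
```

```bash
python3 -m creep '0 0 -0.02 0 0 0 -1; 0 0 -0.03 0 0 0 -1; 0 0 -0.03 0 0 0 -1'; python3 -c "
from h import *
kn()"; python3 -m creep '0 0 -0.02 0 0 0 -1; 0 0 -0.04 0 0 0 -1; 0 0 -0.04 0 0 0 -1'; python3 -c "
from h import *
kn()"
```

```text
clock: 18.42
tcp_pos: [0.4733, -0.1244, 0.0617]
orientation: [0.07, 3.14, 0.001]
contact_force: [-1.4, 1.5, 5.5]
grip_width: 0.0155
gripper_force: 59.7
tooly az 87.44 knob~deg -0.44 M [ 0.299  0.306 -0.651] F [-1.4  1.5  5.5] 0.0155 [ 0.4733 -0.1244  0.0617]
clock: 18.8
tcp_pos: [0.4733, -0.1244, 0.0617]
orientation: [0.014, 3.141, 0.002]
contact_force: [-1.3, 2.7, 7.0]
grip_width: 0.015
gripper_force: 78.3
tooly az 89.47 knob~deg -2.47 M [ 0.502  0.281 -1.961] F [-1.3  2.7  7. ] 0.015 [ 0.4733 -0.1244  0.0617]
```

The moment is -2 N·m, firmly at the end stop, which sits at tool azimuth about 86.4°. Now clockwise to about 14.4° (1.32 rad from the command).

```bash
python3 -m creep '0 0 0.06 0 0 0 -1; 0 0 0.12 0 0 0 -1; 0 0 0.18 0 0 0 -1; 0 0 0.24 0 0 0 -1; 0 0 0.3 0 0 0 -1; 0 0 0.36 0 0 0 -1; 0 0 0.42 0 0 0 -1; 0 0 0.48 0 0 0 -1; 0 0 0.48 0 0 0 -1; 0 0 0.48 0 0 0 -1'; python3 -c "
from h import *
kn()"; python3 -m creep '0 0 0.06 0 0 0 -1; 0 0 0.12 0 0 0 -1; 0 0 0.18 0 0 0 -1; 0 0 0.24 0 0 0 -1; 0 0 0.3 0 0 0 -1; 0 0 0.36 0 0 0 -1; 0 0 0.42 0 0 0 -1; 0 0 0.42 0 0 0 -1; 0 0 0.42 0 0 0 -1'; python3 -c "
from h import *
kn()"
```

```text
clock: 20.05
tcp_pos: [0.4734, -0.1244, 0.0617]
orientation: [0.751, 3.05, -0.0]
contact_force: [-1.7, 1.1, 4.8]
grip_width: 0.0153
gripper_force: 59.1
tooly az 62.35 knob~deg 24.65 M [ 0.228  0.23  -0.045] F [-1.7  1.1  4.8] 0.0153 [ 0.4734 -0.1244  0.0617]
clock: 21.18
tcp_pos: [0.4734, -0.1244, 0.0617]
orientation: [1.37, 2.827, 0.0]
contact_force: [-1.0, 1.3, 5.7]
grip_width: 0.0156
gripper_force: 59.0
tooly az 38.29 knob~deg 48.71 M [0.299 0.219 0.007] F [-1.   1.3  5.7] 0.0156 [ 0.4734 -0.1244  0.0617]
```

Two clicks. Now the third, gently.

```bash
python3 -m creep '0 0 0.06 0 0 0 -1; 0 0 0.12 0 0 0 -1; 0 0 0.18 0 0 0 -1; 0 0 0.24 0 0 0 -1; 0 0 0.3 0 0 0 -1; 0 0 0.35 0 0 0 -1; 0 0 0.39 0 0 0 -1; 0 0 0.417 0 0 0 -1; 0 0 0.417 0 0 0 -1; 0 0 0.417 0 0 0 -1'
python3 - <<'E'
from h import *
kn()
p,d=grab_frame("scene");cv2.imwrite("pics/s4.png",cv2.resize(p[130:290,150:350,::-1],(750,600)))
E
```

```text
clock: 22.42
tcp_pos: [0.4735, -0.1244, 0.0617]
orientation: [1.925, 2.482, 0.001]
contact_force: [-1.1, 0.9, 5.6]
grip_width: 0.015
gripper_force: 59.0
tooly az 14.4 knob~deg 72.6 M [ 0.297  0.164 -0.093] F [-1.1  0.9  5.6] 0.015 [ 0.4735 -0.1244  0.0617]
```

View pics/s4.png

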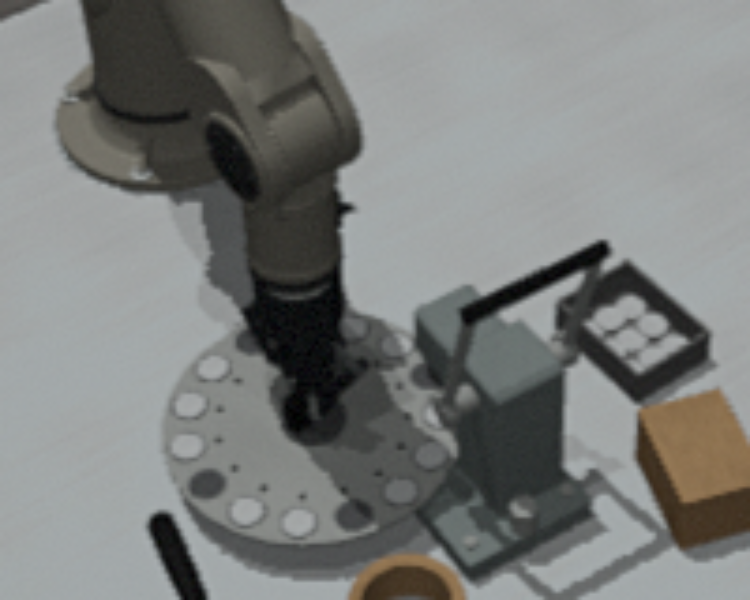

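The plate has gone three steps (tool azimuth 86.4° to 14.4°, residual moment about 0.1 N·m). The knob is still gripped, the lever bar is at rest, and the items in view look undisturbed. Handing in.

```bash
python3 -c "
from bench import r
print(r.hand_in())"
```

```text
the job is handed in; nothing more can be done
None
```

I pulled the lever to its stop and eased it back to rest at about 0.3 rad/s, turned the knob back to its end stop and then three clicks clockwise, and handed the job in still gripping it at about 22 s on the clock; the result wasn't shown.

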